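Sort serving slabs by the feel of their grip pads and load the revolving pastry stand

TASK

Slide each marble slab a little way over the steel table and feel how it drags, since the pads underneath cannot be seen. Lay every slab that grips flat on its own dark inlay of the revolving stand, lengthwise along the inlay, turning the platter by its posts to bring a free place out from under the guard to the open front, and lay the slabs that glide freely flat and side by side in the sheet tray for re-padding. Leave the platter resting in a click stop and do not disturb the other things on the table.

Things in the scene. Friction and masses are not known exactly. Their poses are not given: they have to be found in the camera images.
- slab_a: white marble serving slab, 112 (its x) x 66 (its y) x 26 mm thick, 0.54 kg; origin at the centre of its underside. The marble starts 2 mm above the table; hidden under it are grip pads, sound or worn slick, not told by eye or by name. Pushed slowly over the steel table, one with sound pads drags with 4.5 N or more, a worn one glides with about 1 N or less. None if absent
- slab_b: another such slab, of the same size and look as slab_a; its pads may be sound or worn, and it may be absent (None)
- slab_c: another such slab, of the same size and look as slab_a; its pads may be sound or worn, and it may be absent (None)
- slab_d: another such slab, of the same size and look as slab_a; its pads may be sound or worn, and it may be absent (None)
- slab_e: another such slab, of the same size and look as slab_a; its pads may be sound or worn, and it may be absent (None)
- display_stand: revolving pastry stand fixed to the table: an aluminium base 22 mm high, as wide as the platter, and on it a round wooden platter 300 mm across, its top 50 mm above the table. Origin on the platter's axis at table height; -x is the front, toward the robot. A fixed clear guard covers the rear half, so only the place at the front is open from above
- guard_edge (a point): middle of the front edge of the guard's flat clear top panel, on its upper face, 18 mm behind the platter's axis and 121 mm above the table. The panel runs 160 mm back from here and is 310 mm wide, 5 mm thick, 66 mm above the platter, on two rear uprights; slabs lying on the platter and the posts pass under it freely
- platter (a joint): turn of the platter in rad, growing anticlockwise seen from above, between end stops at -0.04 and 4.23. Click stops at 0, 2.094, 4.189 (every 120 degrees) bring place_a, place_b, place_c to the front; let go within about 0.4 rad of one, it pulls itself there (it may still do so at the start). Between them it takes up to 4 N at a post to turn
- place_a (a point): centre, on the platter's top, of one of three places marked by dark inlays 118 x 72 mm, 88 mm from the axis; its x axis points outward from the platter's axis and is the long side of the inlay
- place_b (a point): the second such place, same axes. Midway between each two neighbouring places, 60 degrees from either and 134 mm from the axis, stands a round steel finger post for turning the platter, 16 mm thick, its top 32 mm above the platter (82 mm above the table); three in all, they turn with the platter
- place_c (a point): the third such place, same axes
- return_tray: small aluminium sheet tray for slabs that go back to be re-padded, fixed to the table, 320 (its x) x 230 (its y) x 24 mm, rim 24 mm high, floor 3 mm above the table and 290 x 205 mm inside; origin at the centre of its underside
- cutter_big: steel ring cutter 70 mm across, 34 mm high, a bystander; origin at the centre of its underside
- cutter_small: steel ring cutter 52 mm across, 34 mm high, a bystander; origin at the centre of its underside
- tub_a: yoghurt cup 72 mm across, 71 mm high, a bystander; origin at the centre of its underside

How it is judged (in metres and radians):
At the end, for the whole second after the job is handed in: Each slab that drags with over 4 N lies flat on the platter within 15 mm and 0.2 rad (either way round) of a marked place; each that glides with about 1 N lies flat on the tray floor, centre within 120 mm along, 80 mm across of its centre; platter within 0.08 rad of a click stop; all at rest (((horizontal distance between slab_a and place_a below 0.015 m and angle between the x axis of slab_a and the x axis of place_a, either way round below 0.2 rad) or (horizontal distance between slab_a and place_b below 0.015 m and angle between the x axis of slab_a and the x axis of place_b, either way round below 0.2 rad) or (horizontal distance between slab_a and place_c below 0.015 m and angle between the x axis of slab_a and the x axis of place_c, either way round below 0.2 rad)) and z of slab_a in the frame of display_stand between 0.045 and 0.057 m and angle between each of slab_a, slab_c, slab_d, slab_b, slab_e's own z axis and vertical below 0.1 rad and linear speed of each of slab_a, slab_c, slab_d, slab_b, slab_e below 0.02 m/s and ((horizontal distance between slab_c and place_a below 0.015 m and angle between the x axis of slab_c and the x axis of place_a, either way round below 0.2 rad) or (horizontal distance between slab_c and place_b below 0.015 m and angle between the x axis of slab_c and the x axis of place_b, either way round below 0.2 rad) or (horizontal distance between slab_c and place_c below 0.015 m and angle between the x axis of slab_c and the x axis of place_c, either way round below 0.2 rad)) and z of slab_c in the frame of display_stand between 0.045 and 0.057 m and ((horizontal distance between slab_d and place_a below 0.015 m and angle between the x axis of slab_d and the x axis of place_a, either way round below 0.2 rad) or (horizontal distance between slab_d and place_b below 0.015 m and angle between the x axis of slab_d and the x axis of place_b, either way round below 0.2 rad) or (horizontal distance between slab_d and place_c below 0.015 m and angle between the x axis of slab_d and the x axis of place_c, either way round below 0.2 rad)) and z of slab_d in the frame of display_stand between 0.045 and 0.057 m and x of slab_b in the frame of return_tray between -0.12 and 0.12 m and y of slab_b in the frame of return_tray between -0.08 and 0.08 m and z of slab_b in the frame of return_tray between -0.01 and 0.012 m and x of slab_e in the frame of return_tray between -0.12 and 0.12 m and y of slab_e in the frame of return_tray between -0.08 and 0.08 m and z of slab_e in the frame of return_tray between -0.01 and 0.012 m and (value of joint platter between -0.08 and 0.08 rad or value of joint platter between 2.0144 and 2.1744 rad or value of joint platter between 4.1088 and 4.2688 rad) and velocity of joint platter between -0.05 and 0.05 rad/s); the robot touches nothing.
It fails at once if a bystander (ring cutters, yoghurt cup) is shifted by more than 30 mm (distance of any of cutter_big, cutter_small, tub_a from where it was at the start of the episode above 0.03 m).
Of slab_a, slab_b, slab_c, slab_d, slab_e only 4 to 5 are there at a start; the rules pass over those that are not, and their reading is None.
At some moment in a run one of slab_a, slab_d may be knocked a few centimetres aside while the robot is not near it.
Once in a run the grip may slacken for a moment while it holds something.
It also fails if it takes over 210 s, if anything falls off the work surface, if the arm or the gripper's body presses on something with over 40 N, if the wrist force passes 120 N, or if a joint passes its speed limit or range.

ROBOT

A 7-joint arm with a two-finger parallel gripper is mounted at the origin on a cart in front of the work surface, level with it; the furniture and walls round the work are solid. World frame = base frame: x ahead of the robot, y to its left, z up, the work surface at z = 0. Lengths are in m, angles in degrees, forces in N, time in s.
With the tool pointing down it reaches from about 0.425 to 0.825 m from the base axis. Payload 3.6 kg.
Tool frame: the origin (TCP) lies at the very end of the fingers, on their centre line; the grasp point (between the pads) lies bot.grip_depth behind it (bot.grip_depth is the distance from the TCP to the grasp point, in m); z points along the fingers, y is the line along which they close (so a half turn about z gives the same grasp; the last joint's range is limited). The gripper opens to 93 mm and grips with 3 to 60 N. Pads are 15 mm wide; open, the fingers measure 128 mm over their backs; the gripper's body (75 mm by 188 mm) begins 65 mm behind the grasp point.
Start: joints at [69.528, 35.231, -0.722, 81.555, 0.464, 63.22, -2.315], TCP at [0.211, -0.615, 0.219] pointing down, gripper open.
Joint ranges: [-178.69, 178.69], [-17.37, 117.87], [-77.05, 75.6], [15.02, 138.74], [-78.02, 258.01], [0.78, 113.62], [-162.83, 162.83]. Speed limits (degrees/s): [159.86, 159.86, 180, 180, 180, 180, 180].

INTERFACE

Orientations are given as a 3x3 rotation matrix whose columns are the frame's x, y, z axes.
In Python, from cell import bot gives the robot as it stands.
- The arm moves only by the tool carry_out, never from a script. Its argument "deltas" is one flat list of numbers, 7 for each row, row after row: the opening, from 0 (shut) to 1 (fully open), then the shift along the tool's x, y, z in mm, then the turn, a rotation vector about the tool's x, y, z in degrees. In form: [fingers, dx, dy, dz, ax, ay, az, fingers, dx, dy, dz, ax, ay, az, ...]. A call has 1 to 5 rows; each row shifts and turns the commanded pose from where the row before left it, along the tool's axes as they then stand; what a row does not reach is not made up. A row lasts 1/8 s, in which the tool goes at most 62.5 mm and 10.7 degrees, less where a joint would pass 70% of its speed; a pose out of reach is approached as far as the arm can. A call with a gripper value outside its range is refused whole. The fingers move at their own pace and stop on an object; the grip force is fixed at half the most. Time passes only in rows, so rows that do not move let the fingers close. It gives the time, the measured TCP pose, the force, the opening and the grip force at its end, in the units of the state.
- bot.get_obs(): the state, without advancing time (a new reading comes with each control period).
- bot.grab_frame(name): name is "scene" or "top"; returns the picture (384x512x3 uint8, red, green, blue); there is no depth.
- bot.camera_params(name): a dict with "fx", "fy", "cx", "cy" (pixels), "R" (3x3) and "t" (3): a world point X has camera coordinates R X + t. Camera axes: x right, y down, z forward; pixel columns grow to the right and rows downward; lengths in m; the calibration is good to about 2 mm. A picture is of the moment at which its call begins. camera_params takes no time and is no camera call.
- bot.hand_in(): hands the job in; it is judged then, once.
The state is a dict: "clock": time; "qpos": joint angles; "qd": joint speeds; "tau": joint torques, N m; "eef_pos": TCP position; "tcp_rot": TCP orientation; "wrist_force": force on the tool from outside, world axes, zero at the start; "torque": the same for the moment, N m; "gripper_width": finger opening in m; "grip_force": force on a finger pad.
Only numpy, scipy, OpenCV 4.12 (cv2) and the standard library are available. Lean on these libraries where they do the work, as an engineer would, in place of code of your own. Each camera call takes 0.05 s, during which the arm holds its last target. There are 200 camera calls.

## Working session

There is one attempt and no reset: what is moved stays moved. The work goes in short steps, Python scripts to look and compute and a tool call to move; the robot and the scene stay as the last step left them, time stands still between calls to the robot, and variables do not carry over. Pictures are saved under pics/ and viewed, at most 14 in all, crops included, and the job is handed in when it is done.

Besides the shell and the picture viewer there is one more tool, called by a JSON object that holds its "op" and its "data". carry_out: Moves the arm, as the interface text tells. Its arguments: {"type":"object","properties":{"deltas":{"type":"array"}},"required":["deltas"]}

```bash
mkdir -p pics; ls
python3 - <<'E'
from cell import bot
import cv2,numpy as np
o=bot.get_obs();print({k:np.round(v,3) for k,v in o.items()},bot.grip_depth)
for n in("scene","top"):
    cv2.imwrite(f"pics/{n}0.png",bot.grab_frame(n)[:,:,::-1]);p=bot.camera_params(n);print(n,p)
E
```

```text
pics
{'clock': np.float64(0.0), 'qpos': array([69.528, 35.29 , -0.722, 81.64 ,  0.465, 63.221, -2.315]), 'qd': array([ 0.069,  0.09 ,  0.019, -0.012, -0.032, -0.025, -0.027]), 'tau': array([-0.0000e+00, -4.5892e+01,  2.0900e-01, -1.6574e+01, -6.1000e-02,
        2.1000e-02,  0.0000e+00]), 'eef_pos': array([ 0.211, -0.614,  0.217]), 'tcp_rot': array([[ 0.946,  0.325, -0.001],
       [ 0.325, -0.946,  0.002],
       [-0.   , -0.003, -1.   ]]), 'wrist_force': array([ 0.154, -0.977,  0.418]), 'torque': array([-0.001,  0.055, -0.024]), 'grip_force': np.float64(0.0), 'gripper_width': np.float64(0.093)} 0.0188
scene {'fx': 446.47325475010484, 'fy': 446.47325475010484, 'cx': 255.5433305606974, 'cy': 192.4667783155487, 'R': array([[ 0.89947007, -0.43675779,  0.01400777],
       [-0.18629111, -0.41225519, -0.89181908],
       [ 0.39528371,  0.79955506, -0.4521753 ]]), 't': array([-0.49694796,  0.2104275 ,  1.27168408])}
top {'fx': 469.197653111812, 'fy': 469.197653111812, 'cx': 261.7525987005661, 'cy': 185.5714754321156, 'R': array([[-0.00463185, -0.99997302,  0.00570097],
       [-0.99524034,  0.00405483, -0.09736642],
       [ 0.09734067, -0.00612482, -0.99523227]]), 't': array([0.03304705, 0.60569707, 1.64816594])}
```

View pics/scene0.png

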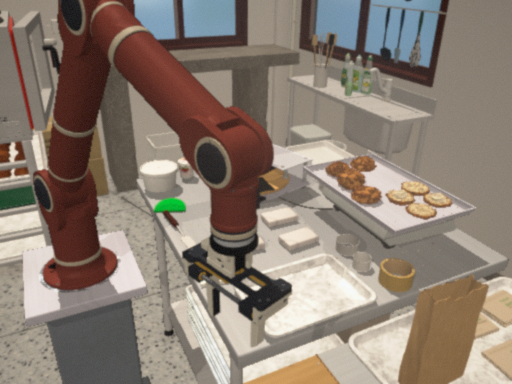

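View pics/top0.png

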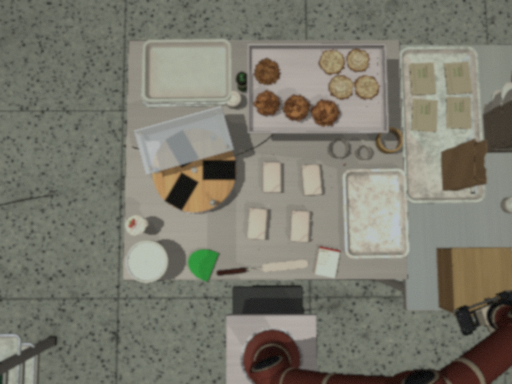

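The top view shows four slabs near (272,177), (312,180), (258,223) and (300,226). The return tray is at (375,213), the stand near (197,180) with its guard to the upper side, and the cutters at (340,148) and (364,153). Next I measure them.

```bash
cat > h.py <<'E'
from cell import bot
import cv2,numpy as np
def ray(n,uv,z):
    p=bot.camera_params(n);R,t=p["R"],p["t"];uv=np.atleast_2d(uv).astype(float)
    d=np.c_[(uv[:,0]-p["cx"])/p["fx"],(uv[:,1]-p["cy"])/p["fy"],np.ones(len(uv))]@R
    c=-R.T@t;return (c+d*((z-c[2])/d[:,2])[:,None])[:,:2]
def proj(n,X):
    p=bot.camera_params(n);c=p["R"]@np.array(X)+p["t"];return c[0]/c[2]*p["fx"]+p["cx"],c[1]/c[2]*p["fy"]+p["cy"]
def rects(img,mask,z,lo,hi,n="top"):
    out=[]
    for c in cv2.findContours(mask.astype(np.uint8),cv2.RETR_EXTERNAL,cv2.CHAIN_APPROX_NONE)[0]:
        w=ray(n,c[:,0],z)*1000
        if len(w)<8: continue
        (cx,cy),(a,b),an=cv2.minAreaRect(w.astype(np.float32))
        if a<b:a,b,an=b,a,an+90
        if lo<a*b<hi: out.append([round(float(v),1) for v in(cx,cy,a,b,(an+90)%180-90)]+[np.round(c[:,0].mean(0)).tolist()])
    return out
def slabs(img):
    h=cv2.cvtColor(img,cv2.COLOR_RGB2HSV)
    m=(h[...,2]>195)&(h[...,1]<50)
    return rects(img,m,.026,3000,13000)
def inlays(img):
    m=img.max(2)<35
    return rects(img,m,.05,2500,12000)
def show(img,name,x0,y0,x1,y1,s):
    cv2.imwrite("pics/"+name,cv2.resize(img[y0:y1,x0:x1,::-1],None,fx=s,fy=s,interpolation=cv2.INTER_CUBIC))
E
python3 - <<'E'
from h import *
i=cv2.imread("pics/top0.png")[:,:,::-1]
for f in(slabs,inlays):
    for r in f(i):print(f.__name__,r)
for q in((272,177),(312,180),(182,190),(150,230),(375,213),(300,230)):print(q,i[q[1],q[0]])
show(i,"c1.png",120,90,420,290,2.6)
E
```

```text
inlays [-51.1, -503.0, 99.6, 42.7, 89.6, [418.0, 377.0]]
inlays [18.0, 9.1, 115.4, 54.2, -75.4, [271.0, 358.0]]
inlays [138.1, -676.3, 87.7, 58.4, 16.5, [466.0, 321.0]]
inlays [178.6, -790.2, 121.3, 74.9, -56.1, [499.0, 307.0]]
inlays [585.5, 314.7, 104.7, 57.3, -30.5, [181.0, 191.0]]
inlays [663.5, 181.8, 106.7, 57.1, 89.8, [219.0, 169.0]]
(272, 177) [187 179 162]
(312, 180) [185 179 162]
(182, 190) [28 28 26]
(150, 230) [79 77 70]
(375, 213) [187 190 174]
(300, 230) [187 183 164]
```

View pics/c1.png

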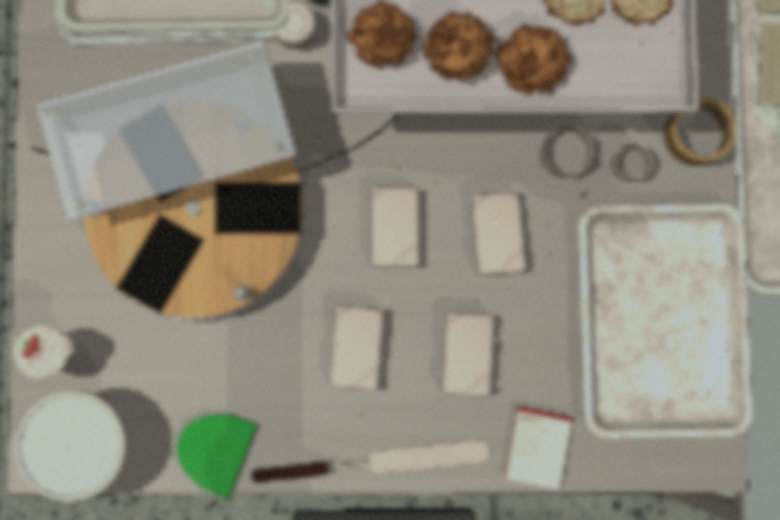

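The crop clearly shows the four slabs, two open inlays (axis about (662,270) mm) and the guard edge running from about (147.7,173.8) to (234.2,150.8) in full-image pixels. The white item with the red edge is a notepad. I'll fix the slab threshold and get the remaining positions.

```bash
sed -i 's/>195)&(h\[...,1\]<50)/>150)\&(h[...,1]<60)/' h.py
python3 - <<'E'
from h import *
i=cv2.imread("pics/top0.png")[:,:,::-1]
for r in slabs(i):print(r)
m=(i.min(2)>135)
for r in rects(i,m,.024,40000,120000):print('big',r)
g=ray("top",[(147.7,173.8),(234.2,150.8)],.121)*1000;d=g[1]-g[0];print('guard',g,np.hypot(*d),'mid',g.mean(0),'front dir',np.degrees(np.arctan2(d[1],d[0]))-90)
print('tray corners',ray("top",[(344.5,170),(406,170),(407,257),(346,256)],.024)*1000)
print('post',ray("top",[(212.7,202.3)],.082)*1000,'axis px',proj("top",(.662,.27,.05)))
for n,q in dict(big=(340,148),small=(364,153),cup=(136,225),bowl=(148,260)).items():print(n,ray("top",[q],.04)*1000)
E
```

```text
[51.5, 904.8, 82.0, 65.5, 2.8, [8.0, 344.0]]
[458.0, -101.3, 113.6, 63.9, -0.8, [299.0, 226.0]]
[628.2, -146.6, 109.6, 63.2, 4.2, [311.0, 180.0]]
[637.1, -4.7, 108.4, 60.9, -0.2, [271.0, 177.0]]
[1113.3, -581.1, 220.5, 55.9, -74.6, [424.0, 49.0]]
big [35.7, 2.4, 310.7, 225.8, 89.7, [260.0, 339.0]]
guard [[638.4680415  416.64150792]
 [716.1562883  124.18538535]] 302.59882239744655 mid [677.3121649  270.41344663] front dir -165.1234781693186
tray corners [[ 661.51945621 -267.99021702]
 [ 660.65770846 -489.94203306]
 [ 350.15740032 -482.73886863]
 [ 354.72821243 -266.60935674]]
post [[543.41577749 200.18161489]] axis px (np.float64(194.04252845513741), np.float64(169.49304052716647))
big [[ 738.9771983 -250.6298611]]
small [[ 720.53147387 -336.29704325]]
cup [[467.21201796 473.60113393]]
bowl [[345.14019596 429.12697458]]
```

Everything checks against the given sizes: the guard edge is 302 mm wide and 18 mm behind the axis. The post is at about (545,202), and the front direction is 195°. The platter sits 75° anticlockwise of a click stop. I'll add a move calculator and go turn the platter first.

```bash
cat > plan.py <<'E'
# prints rows (tool-frame mm/deg) along world waypoints (x,y,z mm, yaw deg of tool x, fingers); tool points down
import numpy as np
def plan(start,wps,step=58,turn=10.0):
    p=np.array(start,float);rows=[]
    for w in wps:
        w=list(w);st=w[5] if len(w)>5 else step
        t=np.array(w[:4],float);d=t-p
        n=max(1,int(np.ceil(max(np.linalg.norm(d[:3])/st,abs(d[3])/turn-1e-6))))
        for k in range(n):
            g=(t-p)/(n-k);a=np.radians(p[3]);c,s=np.cos(a),np.sin(a)
            r=np.round([c*g[0]+s*g[1], s*g[0]-c*g[1], -g[2]]);az=round(-g[3]*2)/2
            rows.append([w[4],*r.astype(int).tolist(),0,0,az])
            p=p+[c*r[0]+s*r[1], s*r[0]-c*r[1], -r[2], -az]
    for k in range(0,len(rows),5):print([v if v%1 else int(v) for r in rows[k:k+5] for v in r])
    print('end',p.round(1).tolist())
E
python3 - <<'E'
from plan import *
plan((211,-615,219,19),[(470,-330,240,100,1),(546,203,170,210,.45),(546,203,58,210,.45)])
E
```

```text
[1, 38, -21, -2, 0, 0, -9, 1, 40, -14, -2, 0, 0, -9, 1, 42, -8, -2, 0, 0, -9, 1, 43, -1, -2, 0, 0, -9, 1, 42, 5, -3, 0, 0, -9]
[1, 41, 12, -2, 0, 0, -9, 1, 39, 18, -3, 0, 0, -9, 1, 35, 24, -2, 0, 0, -9, 1, 31, 30, -3, 0, 0, -9, 0.45, 47, 15, 6, 0, 0, -10]
[0.45, 43, 23, 6, 0, 0, -10, 0.45, 39, 30, 6, 0, 0, -10, 0.45, 33, 36, 6, 0, 0, -10, 0.45, 26, 42, 7, 0, 0, -10, 0.45, 18, 45, 6, 0, 0, -10]
[0.45, 10, 48, 7, 0, 0, -10, 0.45, 1, 49, 6, 0, 0, -10, 0.45, -7, 48, 7, 0, 0, -10, 0.45, -15, 47, 6, 0, 0, -10, 0.45, -23, 43, 7, 0, 0, -10]
[0.45, 0, 0, 56, 0, 0, 0, 0.45, 0, 0, 56, 0, 0, 0]
end [545.8, 203.0, 58.0, 210.0]
```

{"op": "carry_out", "data": {"deltas": [1, 38, -21, -2, 0, 0, -9, 1, 40, -14, -2, 0, 0, -9, 1, 42, -8, -2, 0, 0, -9, 1, 43, -1, -2, 0, 0, -9, 1, 42, 5, -3, 0, 0, -9]}}

```text
clock: 0.72
eef_pos: [0.3557, -0.4552, 0.2292]
tcp_rot: [[0.434, 0.901, -0.001], [0.901, -0.434, 0.001], [0.001, -0.001, -1.0]]
wrist_force: [-0.0, -0.1, 1.5]
gripper_width: 0.0933
grip_force: 0.0
```

{"op": "carry_out", "data": {"deltas": [1, 41, 12, -2, 0, 0, -9, 1, 39, 18, -3, 0, 0, -9, 1, 35, 24, -2, 0, 0, -9, 1, 31, 30, -3, 0, 0, -9, 0.45, 47, 15, 6, 0, 0, -10]}}

```text
clock: 1.35
eef_pos: [0.4792, -0.2808, 0.2335]
tcp_rot: [[-0.346, 0.938, 0.002], [0.938, 0.346, -0.0], [-0.001, 0.002, -1.0]]
wrist_force: [-0.3, 0.9, -0.4]
gripper_width: 0.0872
grip_force: 0.0
```

{"op": "carry_out", "data": {"deltas": [0.45, 43, 23, 6, 0, 0, -10, 0.45, 39, 30, 6, 0, 0, -10, 0.45, 33, 36, 6, 0, 0, -10, 0.45, 26, 42, 7, 0, 0, -10, 0.45, 18, 45, 6, 0, 0, -10]}}

```text
clock: 1.98
eef_pos: [0.511, -0.0378, 0.2022]
tcp_rot: [[-0.941, 0.338, -0.001], [0.338, 0.941, -0.0], [0.001, -0.0, -1.0]]
wrist_force: [-0.6, -0.1, -0.1]
gripper_width: 0.0427
grip_force: 0.0
```

{"op": "carry_out", "data": {"deltas": [0.45, 10, 48, 7, 0, 0, -10, 0.45, 1, 49, 6, 0, 0, -10, 0.45, -7, 48, 7, 0, 0, -10, 0.45, -15, 47, 6, 0, 0, -10, 0.45, -23, 43, 7, 0, 0, -10]}}

```text
clock: 2.6
eef_pos: [0.5466, 0.2041, 0.169]
tcp_rot: [[-0.864, -0.504, -0.0], [-0.504, 0.864, -0.001], [0.001, -0.0, -1.0]]
wrist_force: [0.8, 0.4, -0.9]
gripper_width: 0.0419
grip_force: 0.0
```

{"op": "carry_out", "data": {"deltas": [0.45, 0, 0, 56, 0, 0, 0, 0.45, 0, 0, 54, 0, 0, 0, 0.45, -2, 23, 0, 0, 0, 10]}}

```text
clock: 2.98
eef_pos: [0.5361, 0.22, 0.0548]
tcp_rot: [[-0.943, -0.333, -0.007], [-0.333, 0.943, -0.005], [0.008, -0.003, -1.0]]
wrist_force: [0.4, 0.3, -0.3]
gripper_width: 0.0419
grip_force: 0.0
```

{"op": "carry_out", "data": {"deltas": [0.45, -2, 23, 0, 0, 0, 10, 0.45, -2, 23, 0, 0, 0, 10, 0.45, -2, 23, 0, 0, 0, 10]}}

```text
clock: 3.35
eef_pos: [0.5303, 0.2926, 0.0592]
tcp_rot: [[-0.984, 0.18, -0.001], [0.18, 0.984, -0.001], [0.001, -0.001, -1.0]]
wrist_force: [-0.0, -0.4, 0.1]
gripper_width: 0.042
grip_force: 0.0
```

{"op": "carry_out", "data": {"deltas": [0.45, -2, 23, 0, 0, 0, 10, 0.45, -2, 23, 0, 0, 0, 10, 0.45, -2, 23, 0, 0, 0, 10, 0.45, -1, 18, 0, 0, 0, 8]}}

```text
clock: 3.85
eef_pos: [0.5706, 0.3678, 0.0588]
tcp_rot: [[-0.666, 0.746, -0.004], [0.746, 0.666, -0.002], [0.001, -0.004, -1.0]]
wrist_force: [-2.5, -1.5, 1.0]
gripper_width: 0.0421
grip_force: 1.3
```

{"op": "carry_out", "data": {"deltas": [0.45, 0, 0, 0, 0, 0, 0, 0.45, 0, 0, 0, 0, 0, 0, 0.45, 0, 0, -50, 0, 0, 0, 1, 0, 0, -60, 0, 0, 0]}}

```text
clock: 4.35
eef_pos: [0.572, 0.3655, 0.1693]
tcp_rot: [[-0.669, 0.743, -0.002], [0.743, 0.669, -0.003], [-0.0, -0.003, -1.0]]
wrist_force: [0.3, 0.7, -0.4]
gripper_width: 0.048
grip_force: 0.0
```

Run:
```python
from h import *
i=bot.grab_frame("top")
cv2.imwrite("pics/t1.png",i[:,:,::-1])
for r in inlays(i)+slabs(i):print(r)
show(i,"c2.png",120,90,420,290,2.6)
from plan import *
```

```text
[575.5, 249.7, 108.6, 60.6, 14.3, [200.0, 194.0]]
[51.1, 904.8, 87.5, 65.5, 2.8, [8.0, 345.0]]
[310.7, 299.5, 66.8, 66.0, 89.7, [186.0, 273.0]]
```

View pics/c2.png

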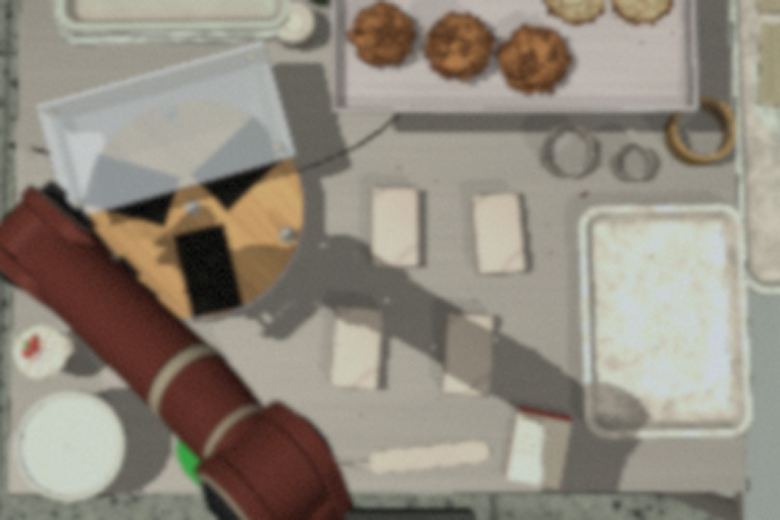

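The platter is seated at a click stop. The free front inlay is at crop (209,271), which is (576,249) mm at 14.5° and matches the expected place. Slab test next, starting with the slab at (637,-5).

Run:
```python
from plan import *
plan((572,366,170,132),[(637,-5,130,180,1),(637,-5,12,180,1)])
```

```text
[1, -46, -29, 6, 0, 0, -7, 1, -42, -34, 6, 0, 0, -7, 1, -37, -39, 6, 0, 0, -7, 1, -32, -43, 6, 0, 0, -7, 1, -27, -46, 5, 0, 0, -6.5]
[1, -22, -49, 6, 0, 0, -7, 1, -15, -52, 5, 0, 0, -6.5, 1, 0, 0, 39, 0, 0, 0, 1, 0, 0, 40, 0, 0, 0, 1, 0, 0, 39, 0, 0, 0]
end [637.1, -5.3, 12.0, 180.0]
```

{"op": "carry_out", "data": {"deltas": [1, -46, -29, 6, 0, 0, -7, 1, -42, -34, 6, 0, 0, -7, 1, -37, -39, 6, 0, 0, -7, 1, -32, -43, 6, 0, 0, -7, 1, -27, -46, 5, 0, 0, -6.5]}}

```text
clock: 5.03
eef_pos: [0.6183, 0.0993, 0.1405]
tcp_rot: [[-0.973, 0.23, 0.001], [0.23, 0.973, -0.001], [-0.001, -0.0, -1.0]]
wrist_force: [-0.1, 0.1, 0.4]
gripper_width: 0.0927
grip_force: 0.0
```

{"op": "carry_out", "data": {"deltas": [1, -22, -49, 6, 0, 0, -7, 1, -15, -52, 5, 0, 0, -6.5, 1, 0, 0, 39, 0, 0, 0, 1, 0, 0, 40, 0, 0, 0, 1, 0, 0, 39, 0, 0, 0]}}

```text
clock: 5.65
eef_pos: [0.6369, -0.0054, 0.0106]
tcp_rot: [[-1.0, 0.001, 0.001], [0.001, 1.0, -0.0], [-0.001, -0.0, -1.0]]
wrist_force: [-0.5, 0.8, -0.4]
gripper_width: 0.0933
grip_force: 0.0
```

{"op": "carry_out", "data": {"deltas": [1, 0, 9, 0, 0, 0, 0, 1, 0, 4, 0, 0, 0, 0, 1, 0, 4, 0, 0, 0, 0, 1, 0, 4, 0, 0, 0, 0]}}

```text
clock: 6.15
eef_pos: [0.6382, 0.0166, 0.0134]
tcp_rot: [[-1.0, 0.001, 0.003], [0.001, 1.0, -0.001], [-0.003, -0.001, -1.0]]
wrist_force: [-0.1, -1.6, 1.3]
gripper_width: 0.093
grip_force: 1.0
```

{"op": "carry_out", "data": {"deltas": [1, 0, 4, 0, 0, 0, 0, 1, 0, 4, 0, 0, 0, 0]}}

```text
clock: 6.4
eef_pos: [0.6374, 0.0251, 0.0122]
tcp_rot: [[-1.0, 0.001, 0.001], [0.001, 1.0, -0.0], [-0.001, -0.0, -1.0]]
wrist_force: [0.3, -1.9, 1.7]
gripper_width: 0.0928
grip_force: 0.9
```

{"op": "carry_out", "data": {"deltas": [1, 0, 4, 0, 0, 0, 0]}}

```text
clock: 6.52
eef_pos: [0.6371, 0.0293, 0.0118]
tcp_rot: [[-1.0, 0.001, 0.0], [0.001, 1.0, -0.0], [-0.0, -0.0, -1.0]]
wrist_force: [-0.1, -1.4, 1.0]
gripper_width: 0.0929
grip_force: 0.9
```

Pad force is about 1 N, so this slab glides and goes to the tray.

Run:
```python
from plan import *
plan((637,16,92,180),[(565,-377,75,91,1)])
```

```text
[1, 8, -44, 2, 0, 0, 10, 1, 0, -44, 2, 0, 0, 10, 1, -7, -44, 2, 0, 0, 10, 1, -15, -42, 2, 0, 0, 10, 1, -22, -39, 2, 0, 0, 10]
[1, -28, -34, 2, 0, 0, 10, 1, -34, -29, 2, 0, 0, 9.5, 1, -38, -22, 2, 0, 0, 10, 1, -41, -16, 1, 0, 0, 9.5]
end [564.9, -376.7, 75.0, 91.0]
```

{"op": "carry_out", "data": {"deltas": [1, 0, -13, 7, 0, 0, 0, 0.5, 0, 0, 0, 0, 0, 0, 0.5, 0, 0, 0, 0, 0, 0, 0.5, 0, 0, 0, 0, 0, 0, 0.5, 0, 0, 0, 0, 0, 0]}}

```text
clock: 7.15
eef_pos: [0.637, 0.0168, 0.0047]
tcp_rot: [[-1.0, 0.0, 0.0], [0.0, 1.0, 0.001], [-0.0, 0.001, -1.0]]
wrist_force: [0.3, -0.4, -1.4]
gripper_width: 0.066
grip_force: 30.0
```

{"op": "carry_out", "data": {"deltas": [0.5, 0, 0, -7, 0, 0, 0, 0.5, 0, 0, -40, 0, 0, 0, 0.5, 0, 0, -40, 0, 0, 0]}}

```text
clock: 7.52
eef_pos: [0.6356, 0.0157, 0.0912]
tcp_rot: [[-1.0, 0.0, -0.004], [0.0, 1.0, -0.001], [0.004, -0.001, -1.0]]
wrist_force: [-0.1, 0.2, -5.0]
gripper_width: 0.0658
grip_force: 30.0
```

{"op": "carry_out", "data": {"deltas": [0.5, 8, -44, 2, 0, 0, 10, 0.5, 0, -44, 2, 0, 0, 10, 0.5, -7, -44, 2, 0, 0, 10, 0.5, -15, -42, 2, 0, 0, 10, 0.5, -22, -39, 2, 0, 0, 10]}}

```text
clock: 8.15
eef_pos: [0.5949, -0.2039, 0.0808]
tcp_rot: [[-0.638, 0.77, -0.002], [0.77, 0.638, 0.001], [0.002, -0.001, -1.0]]
wrist_force: [1.0, 0.4, -7.3]
gripper_width: 0.0659
grip_force: 30.0
```

{"op": "carry_out", "data": {"deltas": [0.5, -28, -34, 2, 0, 0, 10, 0.5, -34, -29, 2, 0, 0, 9.5, 0.5, -38, -22, 2, 0, 0, 10, 0.5, -41, -16, 1, 0, 0, 9.5, 0.5, 0, 0, 0, 0, 0, 0]}}

```text
clock: 8.78
eef_pos: [0.5601, -0.3834, 0.0731]
tcp_rot: [[-0.008, 1.0, -0.005], [1.0, 0.008, -0.005], [-0.005, -0.005, -1.0]]
wrist_force: [-0.8, -1.1, -5.2]
gripper_width: 0.0656
grip_force: 30.0
```

{"op": "carry_out", "data": {"deltas": [0.5, 0, 0, 40, 0, 0, 0, 0.5, 0, 0, 18, 0, 0, 0, 0.5, 0, 0, 7, 0, 0, 0, 0.5, 0, 0, 0, 0, 0, 0]}}

```text
clock: 9.28
eef_pos: [0.5652, -0.3763, 0.01]
tcp_rot: [[-0.017, 1.0, 0.001], [1.0, 0.017, -0.0], [-0.0, 0.001, -1.0]]
wrist_force: [-0.1, -0.1, -6.2]
gripper_width: 0.0661
grip_force: 30.0
```

{"op": "carry_out", "data": {"deltas": [0.5, 0, 0, 2, 0, 0, 0, 1, 0, 0, 0, 0, 0, 0, 1, 0, 0, 0, 0, 0, 0, 1, 0, 0, -40, 0, 0, 0, 1, 0, 0, -40, 0, 0, 0]}}

```text
clock: 9.9
eef_pos: [0.5651, -0.3767, 0.0894]
tcp_rot: [[-0.017, 1.0, 0.001], [1.0, 0.017, -0.0], [-0.0, 0.001, -1.0]]
wrist_force: [0.4, 0.2, 0.9]
gripper_width: 0.0925
grip_force: 0.0
```

Run:
```python
from h import *
from plan import *
o=bot.get_obs();print(o["eef_pos"],o["gripper_width"])
plan((565,-377,88,91),[(628,-147,80,184,1),(628,-147,12,184,1)])
i=bot.grab_frame("top");cv2.imwrite("pics/t2.png",i[:,:,::-1])
for r in inlays(i)+slabs(i):print(r)
```

```text
[ 0.56507515 -0.37670367  0.08939307] 0.092477063424477
[1, 23, 7, 1, 0, 0, -9.5, 1, 21, 10, 1, 0, 0, -9.5, 1, 20, 14, 1, 0, 0, -9, 1, 17, 17, 1, 0, 0, -9.5, 1, 14, 19, 1, 0, 0, -9]
[1, 11, 21, 1, 0, 0, -9.5, 1, 7, 23, 0, 0, 0, -9, 1, 4, 24, 1, 0, 0, -9.5, 1, 0, 24, 0, 0, 0, -9, 1, -4, 23, 1, 0, 0, -9.5]
[1, 0, 0, 34, 0, 0, 0, 1, 0, 0, 34, 0, 0, 0]
end [627.7, -146.6, 12.0, 184.0]
[242.3, -382.6, 88.4, 41.0, -32.8, [382.0, 289.0]]
[576.4, 246.7, 103.3, 57.1, 16.0, [200.0, 194.0]]
[627.7, -433.1, 66.3, 49.3, 29.5, [391.0, 178.0]]
[51.1, 904.8, 87.5, 65.5, 2.8, [8.0, 346.0]]
[642.2, -811.7, 144.6, 61.5, -2.9, [497.0, 171.0]]
[706.8, -374.1, 186.9, 37.4, -84.7, [375.0, 159.0]]
[953.1, -829.2, 119.0, 72.8, -41.4, [495.0, 90.0]]
```

Run:
```python
from h import *
i=cv2.imread("pics/t2.png")[:,:,::-1]
for x in(240,272,292,312,335): print(x,i[180,x])
for th in(140,155,165,172,180):
    h=cv2.cvtColor(i,cv2.COLOR_RGB2HSV)
    print(th,[r for r in rects(i,(h[...,2]>th)&(h[...,1]<60),.027,4500,10000) if 400<r[0]<700 and -250<r[1]<150])
```

```text
240 [100  97  89]
272 [164 159 148]
292 [161 156 146]
312 [200 192 174]
335 [158 153 141]
140 []
155 []
165 [[460.2, -102.4, 111.2, 63.1, -4.2, [299.0, 226.0]], [627.9, -146.7, 109.3, 62.8, 4.4, [311.0, 179.0]]]
172 [[461.3, -103.0, 106.3, 60.5, -0.8, [299.0, 226.0]], [468.8, 50.7, 109.2, 61.1, -4.4, [256.0, 224.0]], [627.1, -146.4, 106.4, 60.0, 4.0, [311.0, 179.0]]]
180 [[460.5, -102.6, 103.7, 58.2, -3.4, [299.0, 226.0]], [470.1, 50.1, 105.6, 58.4, -5.8, [256.0, 224.0]], [628.1, -146.7, 103.4, 57.5, 4.2, [311.0, 180.0]]]
```

```bash
sed -i 's/>150)&/>172)\&/' h.py
```

{"op": "carry_out", "data": {"deltas": [1, 23, 7, 1, 0, 0, -9.5, 1, 21, 10, 1, 0, 0, -9.5, 1, 20, 14, 1, 0, 0, -9, 1, 17, 17, 1, 0, 0, -9.5, 1, 14, 19, 1, 0, 0, -9]}}

```text
clock: 10.58
eef_pos: [0.5974, -0.2611, 0.0838]
tcp_rot: [[-0.74, 0.673, 0.002], [0.673, 0.74, -0.001], [-0.002, 0.001, -1.0]]
wrist_force: [-0.2, -0.4, -0.6]
gripper_width: 0.0929
grip_force: 0.0
```

{"op": "carry_out", "data": {"deltas": [1, 11, 21, 1, 0, 0, -9.5, 1, 7, 23, 0, 0, 0, -9, 1, 4, 24, 1, 0, 0, -9.5, 1, 0, 24, 0, 0, 0, -9, 1, -4, 23, 1, 0, 0, -9.5]}}

```text
clock: 11.2
eef_pos: [0.6286, -0.1458, 0.0808]
tcp_rot: [[-0.997, -0.074, 0.002], [-0.074, 0.997, -0.001], [-0.002, -0.001, -1.0]]
wrist_force: [-0.6, 0.2, -0.1]
gripper_width: 0.0934
grip_force: 0.0
```

{"op": "carry_out", "data": {"deltas": [1, 0, 0, 34, 0, 0, 0, 1, 0, 0, 36, 0, 0, 0, 1, 0, 0, 0, 0, 0, 0]}}

```text
clock: 11.58
eef_pos: [0.6258, -0.1467, 0.0078]
tcp_rot: [[-0.998, -0.069, -0.005], [-0.069, 0.998, -0.0], [0.005, 0.0, -1.0]]
wrist_force: [0.3, 0.4, -0.6]
gripper_width: 0.0932
grip_force: 0.0
```

{"op": "carry_out", "data": {"deltas": [1, 0, 9, 0, 0, 0, 0, 1, 0, 4, 0, 0, 0, 0, 1, 0, 4, 0, 0, 0, 0, 1, 0, 4, 0, 0, 0, 0]}}

```text
clock: 12.08
eef_pos: [0.6276, -0.1298, 0.0114]
tcp_rot: [[-0.998, -0.066, 0.003], [-0.066, 0.998, -0.007], [-0.003, -0.007, -1.0]]
wrist_force: [0.9, -6.7, 2.4]
gripper_width: 0.0927
grip_force: 3.3
```

{"op": "carry_out", "data": {"deltas": [1, 0, 4, 0, 0, 0, 0, 1, 0, 4, 0, 0, 0, 0]}}

```text
clock: 12.32
eef_pos: [0.6269, -0.1222, 0.0114]
tcp_rot: [[-0.998, -0.066, 0.003], [-0.066, 0.998, -0.008], [-0.002, -0.008, -1.0]]
wrist_force: [0.1, -6.7, 2.6]
gripper_width: 0.0931
grip_force: 3.3
```

{"op": "carry_out", "data": {"deltas": [1, 0, 4, 0, 0, 0, 0]}}

```text
clock: 12.45
eef_pos: [0.6266, -0.1182, 0.0114]
tcp_rot: [[-0.998, -0.066, 0.003], [-0.066, 0.998, -0.008], [-0.002, -0.008, -1.0]]
wrist_force: [1.3, -6.9, 3.3]
gripper_width: 0.0926
grip_force: 3.3
```

About 6.7 N of drag, so this slab grips. Grasp it and carry it to the front place.

{"op": "carry_out", "data": {"deltas": [1, 0, -17, 6, 0, 0, 0, 0.5, 0, 0, 0, 0, 0, 0, 0.5, 0, 0, 0, 0, 0, 0, 0.5, 0, 0, 0, 0, 0, 0, 0.5, 0, 0, 0, 0, 0, 0]}}

```text
clock: 13.08
eef_pos: [0.6265, -0.1303, 0.0036]
tcp_rot: [[-0.998, -0.069, 0.0], [-0.069, 0.998, -0.0], [0.0, -0.0, -1.0]]
wrist_force: [0.5, -0.7, 0.4]
gripper_width: 0.0656
grip_force: 30.0
```

{"op": "carry_out", "data": {"deltas": [0.5, 0, 0, -6, 0, 0, 0, 0.5, 0, 0, -50, 0, 0, 0, 0.5, 0, 0, -55, 0, 0, 0, 0.5, 0, 0, 0, 0, 0, 0]}}

```text
clock: 13.58
eef_pos: [0.6296, -0.1288, 0.1194]
tcp_rot: [[-0.998, -0.07, 0.01], [-0.07, 0.998, 0.001], [-0.01, 0.0, -1.0]]
wrist_force: [0.6, -0.4, -5.5]
gripper_width: 0.0661
grip_force: 30.0
```

Run:
```python
from h import *
from plan import *
o=bot.get_obs();p=o["eef_pos"]*1000;print(p)
plan((p[0],p[1],115,184),[(576.5,247.5,115,195,.5,55)])
```

```text
[ 629.56125295 -128.79451676  119.39326128]
[0.5, 4, 54, 0, 0, 0, -1.5, 0.5, 2, 54, 0, 0, 0, -1.5, 0.5, 1, 54, 0, 0, 0, -1.5, 0.5, 0, 54, 0, 0, 0, -1.5, 0.5, -2, 55, 0, 0, 0, -1.5]
[0.5, -3, 54, 0, 0, 0, -2, 0.5, -6, 54, 0, 0, 0, -1.5]
end [576.9, 247.2, 115.0, 195.0]
```

{"op": "carry_out", "data": {"deltas": [0.5, 3, 54, 0, 0, 0, -1.5, 0.5, 2, 54, 0, 0, 0, -1.5, 0.5, 1, 54, 0, 0, 0, -1.5, 0.5, 0, 54, 0, 0, 0, -1.5, 0.5, -2, 55, 0, 0, 0, -1.5]}}

```text
clock: 14.2
eef_pos: [0.5873, 0.1391, 0.1122]
tcp_rot: [[-0.98, -0.2, -0.005], [-0.2, 0.98, -0.002], [0.005, -0.001, -1.0]]
wrist_force: [1.8, -0.1, -5.2]
gripper_width: 0.0656
grip_force: 30.0
```

{"op": "carry_out", "data": {"deltas": [0.5, -3, 54, 0, 0, 0, -2, 0.5, -6, 54, 0, 0, 0, -1.5, 0.5, 0, 0, 0, 0, 0, 0, 0.5, 0, 0, 0, 0, 0, 0]}}

```text
clock: 14.7
eef_pos: [0.5736, 0.2446, 0.1124]
tcp_rot: [[-0.966, -0.259, -0.004], [-0.259, 0.966, -0.003], [0.005, -0.002, -1.0]]
wrist_force: [0.8, -1.6, -5.5]
gripper_width: 0.066
grip_force: 30.0
```

{"op": "carry_out", "data": {"deltas": [0.5, -2, 2, 40, 0, 0, 0, 0.5, 0, 0, 12, 0, 0, 0, 0.5, 0, 0, 4, 0, 0, 0, 0.5, 0, 0, 0, 0, 0, 0, 0.5, 0, 0, 0, 0, 0, 0]}}

```text
clock: 15.32
eef_pos: [0.5772, 0.2487, 0.0599]
tcp_rot: [[-0.966, -0.258, 0.002], [-0.258, 0.966, 0.001], [-0.002, 0.001, -1.0]]
wrist_force: [-0.8, 1.3, -4.5]
gripper_width: 0.0659
grip_force: 30.0
```

{"op": "carry_out", "data": {"deltas": [0.5, 0, 0, 3, 0, 0, 0, 0.5, 0, 0, 3, 0, 0, 0, 0.5, 0, 0, 0, 0, 0, 0, 0.5, 0, 0, 0, 0, 0, 0]}}

```text
clock: 15.82
eef_pos: [0.5767, 0.2486, 0.0536]
tcp_rot: [[-0.966, -0.258, 0.001], [-0.258, 0.966, 0.0], [-0.001, -0.0, -1.0]]
wrist_force: [-1.9, -1.3, 3.2]
gripper_width: 0.0662
grip_force: 30.0
```

{"op": "carry_out", "data": {"deltas": [1, 0, 0, 0, 0, 0, 0, 1, 0, 0, 0, 0, 0, 0, 1, 0, 0, -30, 0, 0, 0, 1, 0, 0, -35, 0, 0, 0]}}

```text
clock: 16.32
eef_pos: [0.5763, 0.2483, 0.1177]
tcp_rot: [[-0.966, -0.258, -0.001], [-0.258, 0.966, -0.0], [0.001, 0.0, -1.0]]
wrist_force: [0.3, -0.4, 0.7]
gripper_width: 0.0926
grip_force: 0.0
```

Run:
```python
from h import *
from plan import *
i=bot.grab_frame("top");cv2.imwrite("pics/t3.png",i[:,:,::-1])
for r in inlays(i)+slabs(i):print(r)
show(i,"c3.png",120,90,420,290,2.6)
```

```text
[44.7, 906.2, 68.1, 62.0, 2.8, [8.0, 347.0]]
[110.2, -118.6, 79.8, 68.4, -3.9, [304.0, 327.0]]
[330.2, -196.6, 95.4, 73.7, -11.5, [326.0, 263.0]]
[452.2, -101.4, 85.9, 62.1, -4.9, [300.0, 228.0]]
[467.5, 479.2, 74.8, 70.7, 89.7, [135.0, 225.0]]
[1141.1, 388.8, 161.4, 30.5, -77.6, [163.0, 42.0]]
```

View pics/c3.png

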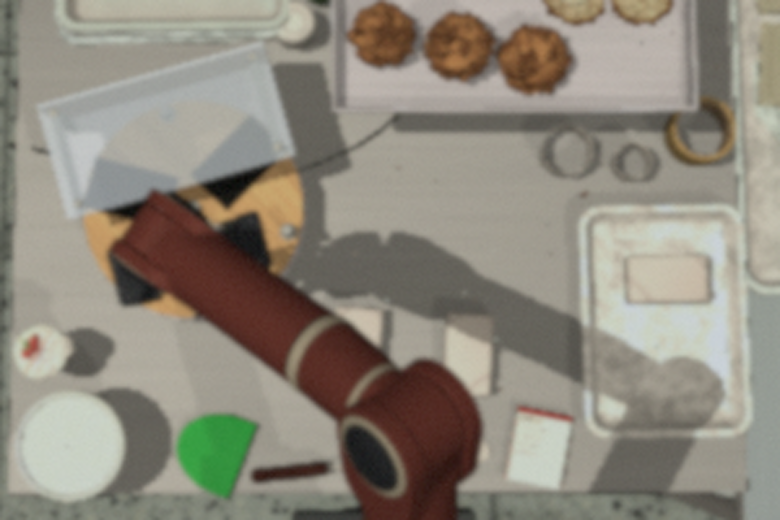

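The first slab lies in the tray, at crop (668,278). Now I turn the platter 120° anticlockwise, using the post at 135°.

Run:
```python
from plan import *
plan((576,248,118,195),[(567,365,118,135,.45),(567,365,60,135,.45)])
```

```text
[0.45, -4, 19, 0, 0, 0, 10, 0.45, 0, 20, 0, 0, 0, 10, 0.45, 3, 19, 0, 0, 0, 10, 0.45, 7, 18, 0, 0, 0, 10, 0.45, 10, 17, 0, 0, 0, 10]
[0.45, 12, 16, 0, 0, 0, 10, 0.45, 0, 0, 29, 0, 0, 0, 0.45, 0, 0, 29, 0, 0, 0]
end [567.2, 365.3, 60.0, 135.0]
```

{"op": "carry_out", "data": {"deltas": [0.45, -4, 19, 0, 0, 0, 10, 0.45, 0, 20, 0, 0, 0, 10, 0.45, 3, 19, 0, 0, 0, 10, 0.45, 7, 18, 0, 0, 0, 10, 0.45, 10, 17, 0, 0, 0, 10]}}

```text
clock: 17.0
eef_pos: [0.5684, 0.3466, 0.1176]
tcp_rot: [[-0.816, 0.579, 0.0], [0.579, 0.816, 0.001], [0.0, 0.001, -1.0]]
wrist_force: [1.1, 0.5, 0.0]
gripper_width: 0.0473
grip_force: 0.0
```

{"op": "carry_out", "data": {"deltas": [0.45, 12, 16, 0, 0, 0, 10, 0.45, 0, 0, 0, 0, 0, 0, 0.45, 0, 0, 29, 0, 0, 0, 0.45, 0, 0, 29, 0, 0, 0, 0.45, 0, 0, 0, 0, 0, 0]}}

```text
clock: 17.62
eef_pos: [0.5668, 0.3627, 0.057]
tcp_rot: [[-0.707, 0.707, -0.004], [0.707, 0.707, -0.004], [-0.0, -0.006, -1.0]]
wrist_force: [0.0, 0.2, -0.9]
gripper_width: 0.0418
grip_force: 0.0
```

{"op": "carry_out", "data": {"deltas": [0.45, -2, -23, 0, 0, 0, -10, 0.45, -2, -23, 0, 0, 0, -10, 0.45, -2, -23, 0, 0, 0, -10]}}

```text
clock: 18.0
eef_pos: [0.534, 0.3079, 0.0615]
tcp_rot: [[-0.968, 0.251, 0.003], [0.251, 0.968, 0.005], [-0.002, 0.006, -1.0]]
wrist_force: [1.5, 2.6, -3.3]
gripper_width: 0.0416
grip_force: 1.4
```

{"op": "carry_out", "data": {"deltas": [0.45, -2, -23, 0, 0, 0, -10, 0.45, -2, -23, 0, 0, 0, -10, 0.45, -2, -23, 0, 0, 0, -10, 0.45, -2, -23, 0, 0, 0, -10]}}

```text
clock: 18.5
eef_pos: [0.5417, 0.2161, 0.0616]
tcp_rot: [[-0.903, -0.429, 0.002], [-0.429, 0.903, 0.002], [-0.003, 0.001, -1.0]]
wrist_force: [0.2, 0.2, 0.4]
gripper_width: 0.042
grip_force: 0.3
```

{"op": "carry_out", "data": {"deltas": [0.45, -2, -23, 0, 0, 0, -10, 0.45, -2, -23, 0, 0, 0, -10, 0.45, -2, -23, 0, 0, 0, -10, 0.45, -2, -23, 0, 0, 0, -10, 0.45, -2, -23, 0, 0, 0, -10]}}

```text
clock: 19.12
eef_pos: [0.6289, 0.1419, 0.0613]
tcp_rot: [[-0.255, -0.967, 0.003], [-0.967, 0.255, -0.001], [0.0, -0.003, -1.0]]
wrist_force: [-0.0, 0.5, 0.2]
gripper_width: 0.0419
grip_force: 0.0
```

{"op": "carry_out", "data": {"deltas": [0.45, 0, 0, 0, 0, 0, 0, 0.45, 0, 0, 0, 0, 0, 0, 0.45, 0, 0, 0, 0, 0, 0]}}

```text
clock: 19.5
eef_pos: [0.626, 0.1448, 0.0604]
tcp_rot: [[-0.259, -0.966, 0.0], [-0.966, 0.259, -0.0], [0.0, -0.0, -1.0]]
wrist_force: [0.2, 0.5, 1.0]
gripper_width: 0.042
grip_force: 0.0
```

Run:
```python
from plan import *
plan((626.5,143.5,60,255),[(626.5,143.5,110,255,.45),(460,-102,110,178,1)])
```

```text
[0.45, 0, 0, -50, 0, 0, 0, 1, 35, 12, 0, 0, 0, 9.5, 1, 37, 6, 0, 0, 0, 9.5, 1, 37, 0, 0, 0, 0, 9.5, 1, 37, -6, 0, 0, 0, 9.5]
[1, 35, -12, 0, 0, 0, 10, 1, 32, -18, 0, 0, 0, 9.5, 1, 29, -23, 0, 0, 0, 10, 1, 25, -27, 0, 0, 0, 9.5]
end [460.2, -101.9, 110.0, 178.0]
```

{"op": "carry_out", "data": {"deltas": [0.45, 0, 0, -50, 0, 0, 0, 1, 35, 12, 0, 0, 0, 9.5, 1, 37, 6, 0, 0, 0, 9.5, 1, 37, 0, 0, 0, 0, 9.5, 1, 37, -6, 0, 0, 0, 9.5]}}

```text
clock: 20.12
eef_pos: [0.5422, 0.0202, 0.1101]
tcp_rot: [[-0.802, -0.597, 0.0], [-0.597, 0.802, -0.0], [0.0, -0.001, -1.0]]
wrist_force: [0.6, 0.0, -0.0]
gripper_width: 0.0771
grip_force: 0.0
```

{"op": "carry_out", "data": {"deltas": [1, 35, -12, 0, 0, 0, 10, 1, 32, -18, 0, 0, 0, 9.5, 1, 29, -23, 0, 0, 0, 10, 1, 25, -27, 0, 0, 0, 9.5, 1, 0, 0, 0, 0, 0, 0]}}

```text
clock: 20.75
eef_pos: [0.4581, -0.1034, 0.1098]
tcp_rot: [[-0.999, 0.039, -0.002], [0.039, 0.999, -0.003], [0.002, -0.003, -1.0]]
wrist_force: [-0.2, 0.3, -0.5]
gripper_width: 0.0929
grip_force: 0.0
```

Run:
```python
from h import *
i=bot.grab_frame("top");cv2.imwrite("pics/t4.png",i[:,:,::-1])
for r in inlays(i)+slabs(i):print(r)
show(i,"c4.png",120,90,420,290,2.6)
```

```text
[92.9, -297.2, 96.9, 48.1, -1.3, [358.0, 334.0]]
[576.4, 246.6, 105.7, 57.7, 15.4, [200.0, 194.0]]
[23.2, 122.4, 198.7, 62.0, 0.1, [234.0, 356.0]]
[112.8, -64.1, 171.0, 71.4, 89.7, [291.0, 324.0]]
[322.8, -46.8, 164.0, 29.9, -83.7, [284.0, 265.0]]
[394.9, -339.6, 116.8, 45.7, 89.7, [365.0, 246.0]]
[468.3, 482.0, 71.8, 70.6, -33.1, [135.0, 225.0]]
[470.3, 50.5, 105.9, 60.7, -4.9, [256.0, 224.0]]
[730.6, 419.6, 88.0, 55.6, 7.1, [152.0, 150.0]]
[925.6, 152.7, 77.4, 64.6, -48.4, [228.0, 97.0]]
[977.7, 450.1, 175.6, 71.7, 31.0, [148.0, 87.0]]
```

View pics/c4.png

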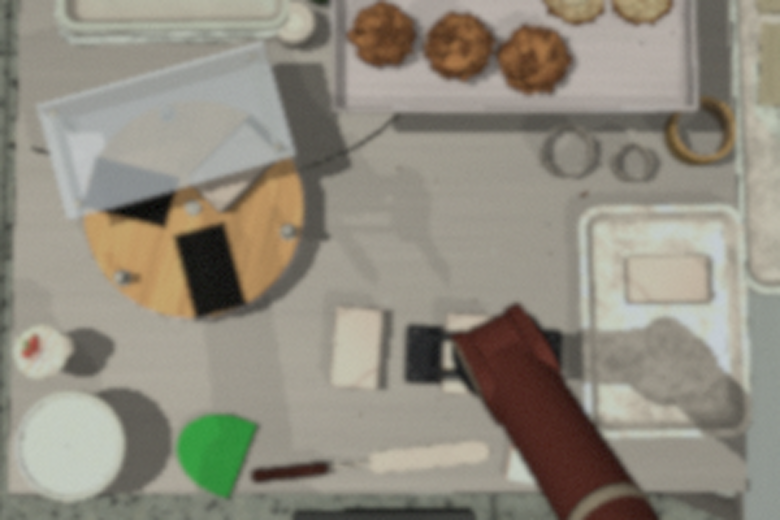

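The slab rides on the platter at the right edge of the guard, crop (225,192), and the next free inlay is at the front, crop (210,270). Next I test the slab at (460,-102).

{"op": "carry_out", "data": {"deltas": [1, 0, 0, 50, 0, 0, 0, 1, 0, 0, 48, 0, 0, 0, 1, 0, 0, 0, 0, 0, 0]}}

```text
clock: 21.18
eef_pos: [0.4591, -0.0991, 0.0098]
tcp_rot: [[-0.999, 0.031, -0.005], [0.031, 1.0, 0.002], [0.005, 0.002, -1.0]]
wrist_force: [0.2, -0.0, 0.8]
gripper_width: 0.0933
grip_force: 0.0
```

{"op": "carry_out", "data": {"deltas": [1, 0, -9, 0, 0, 0, 0, 1, 0, -4, 0, 0, 0, 0, 1, 0, -4, 0, 0, 0, 0, 1, 0, -4, 0, 0, 0, 0, 1, 0, -4, 0, 0, 0, 0]}}

```text
clock: 21.8
eef_pos: [0.4608, -0.1225, 0.0129]
tcp_rot: [[-0.999, 0.033, 0.004], [0.033, 0.999, 0.006], [-0.004, 0.006, -1.0]]
wrist_force: [0.9, 7.3, 2.2]
gripper_width: 0.0929
grip_force: 3.5
```

{"op": "carry_out", "data": {"deltas": [1, 0, -4, 0, 0, 0, 0, 1, 0, -4, 0, 0, 0, 0]}}

```text
clock: 22.05
eef_pos: [0.4607, -0.1304, 0.0129]
tcp_rot: [[-0.999, 0.033, 0.005], [0.033, 0.999, 0.006], [-0.004, 0.006, -1.0]]
wrist_force: [0.2, 6.7, 2.7]
gripper_width: 0.0926
grip_force: 3.4
```

{"op": "carry_out", "data": {"deltas": [1, 0, -4, 0, 0, 0, 0]}}

```text
clock: 22.18
eef_pos: [0.4606, -0.1345, 0.0129]
tcp_rot: [[-0.999, 0.032, 0.005], [0.033, 0.999, 0.006], [-0.004, 0.006, -1.0]]
wrist_force: [0.9, 6.7, 3.2]
gripper_width: 0.0927
grip_force: 3.3
```

It grips at 6.7 N. Grasp it and carry it.

{"op": "carry_out", "data": {"deltas": [1, 0, 17, 7, 0, 0, 0, 0.5, 0, 0, 0, 0, 0, 0, 0.5, 0, 0, 0, 0, 0, 0, 0.5, 0, 0, 0, 0, 0, 0, 0.5, 0, 0, 0, 0, 0, 0]}}

```text
clock: 22.8
eef_pos: [0.4598, -0.1218, 0.0049]
tcp_rot: [[-0.999, 0.037, 0.0], [0.037, 0.999, -0.0], [-0.0, -0.0, -1.0]]
wrist_force: [0.2, 0.1, 1.2]
gripper_width: 0.0656
grip_force: 30.0
```

{"op": "carry_out", "data": {"deltas": [0.5, 0, 0, -6, 0, 0, 0, 0.5, 0, 0, -50, 0, 0, 0, 0.5, 0, 0, -55, 0, 0, 0, 0.5, 0, 0, 0, 0, 0, 0, 0.5, 0, 0, 0, 0, 0, 0]}}

```text
clock: 23.42
eef_pos: [0.4579, -0.122, 0.1146]
tcp_rot: [[-0.999, 0.036, -0.003], [0.036, 0.999, -0.0], [0.003, -0.001, -1.0]]
wrist_force: [-0.2, -0.2, -5.5]
gripper_width: 0.0657
grip_force: 30.0
```

Run:
```python
from h import *
from plan import *
o=bot.get_obs();p=o["eef_pos"]*1000;print(p)
plan((460,-121,114,178),[(577,247,114,195,.5,55)])
```

```text
[ 457.88719807 -121.95103825  114.63204102]
[0.5, -13, 46, 0, 0, 0, -2, 0.5, -15, 46, 0, 0, 0, -2, 0.5, -16, 46, 0, 0, 0, -2, 0.5, -18, 45, 0, 0, 0, -2, 0.5, -19, 44, 0, 0, 0, -2]
[0.5, -21, 44, 0, 0, 0, -2.5, 0.5, -23, 42, 0, 0, 0, -2, 0.5, -24, 42, 0, 0, 0, -2.5]
end [577.1, 247.1, 114.0, 195.0]
```

{"op": "carry_out", "data": {"deltas": [0.5, -13, 46, 0, 0, 0, -2, 0.5, -15, 46, 0, 0, 0, -2, 0.5, -16, 46, 0, 0, 0, -2, 0.5, -18, 45, 0, 0, 0, -2, 0.5, -19, 44, 0, 0, 0, -2]}}

```text
clock: 24.05
eef_pos: [0.5315, 0.109, 0.1128]
tcp_rot: [[-0.99, -0.14, -0.005], [-0.14, 0.99, -0.002], [0.006, -0.001, -1.0]]
wrist_force: [0.3, -0.4, -4.9]
gripper_width: 0.0655
grip_force: 30.0
```

{"op": "carry_out", "data": {"deltas": [0.5, -21, 44, 0, 0, 0, -2.5, 0.5, -23, 42, 0, 0, 0, -2, 0.5, -24, 42, 0, 0, 0, -2.5, 0.5, 0, 0, 0, 0, 0, 0, 0.5, 0, 0, 0, 0, 0, 0]}}

```text
clock: 24.68
eef_pos: [0.5755, 0.245, 0.1126]
tcp_rot: [[-0.966, -0.259, -0.005], [-0.259, 0.966, -0.005], [0.006, -0.003, -1.0]]
wrist_force: [0.7, -0.4, -6.3]
gripper_width: 0.0658
grip_force: 30.0
```

{"op": "carry_out", "data": {"deltas": [0.5, 0, 0, 35, 0, 0, 0, 0.5, 0, 0, 15, 0, 0, 0, 0.5, 0, 0, 4, 0, 0, 0, 0.5, 0, 0, 0, 0, 0, 0, 0.5, 0, 0, 0, 0, 0, 0]}}

```text
clock: 25.3
eef_pos: [0.5776, 0.2472, 0.0629]
tcp_rot: [[-0.966, -0.258, 0.002], [-0.258, 0.966, 0.001], [-0.002, 0.001, -1.0]]
wrist_force: [0.1, 0.3, -5.2]
gripper_width: 0.0659
grip_force: 30.0
```

{"op": "carry_out", "data": {"deltas": [0.5, 0, 0, 4, 0, 0, 0, 0.5, 0, 0, 4, 0, 0, 0, 0.5, 0, 0, 0, 0, 0, 0, 0.5, 0, 0, 0, 0, 0, 0]}}

```text
clock: 25.8
eef_pos: [0.5773, 0.247, 0.0549]
tcp_rot: [[-0.966, -0.258, 0.001], [-0.258, 0.966, 0.0], [-0.001, 0.0, -1.0]]
wrist_force: [-2.3, -1.6, 5.3]
gripper_width: 0.0659
grip_force: 30.0
```

{"op": "carry_out", "data": {"deltas": [1, 0, 0, 0, 0, 0, 0, 1, 0, 0, 0, 0, 0, 0, 1, 0, 0, -30, 0, 0, 0, 1, 0, 0, -35, 0, 0, 0]}}

```text
clock: 26.3
eef_pos: [0.5768, 0.2466, 0.1185]
tcp_rot: [[-0.966, -0.258, -0.001], [-0.258, 0.966, -0.0], [0.001, 0.0, -1.0]]
wrist_force: [0.6, -0.3, 0.2]
gripper_width: 0.0922
grip_force: 0.0
```

Run:
```python
from h import *
from plan import *
o=bot.get_obs();p=o["eef_pos"]*1000;print(p)
plan((577,247,118,195),[(470,-130,118,175,1)])
```

```text
[576.78686849 246.59085648 118.49363087]
[1, 29, -48, 0, 0, 0, 3, 1, 26, -50, 0, 0, 0, 3, 1, 23, -51, 0, 0, 0, 3, 1, 21, -52, 0, 0, 0, 3, 1, 18, -53, 0, 0, 0, 2.5]
[1, 16, -53, 0, 0, 0, 3, 1, 13, -55, 0, 0, 0, 2.5]
end [470.1, -130.5, 118.0, 175.0]
```

{"op": "carry_out", "data": {"deltas": [1, 29, -48, 0, 0, 0, 3, 1, 26, -50, 0, 0, 0, 3, 1, 23, -51, 0, 0, 0, 3, 1, 21, -52, 0, 0, 0, 3, 1, 18, -53, 0, 0, 0, 2.5]}}

```text
clock: 26.92
eef_pos: [0.5007, -0.0247, 0.1187]
tcp_rot: [[-1.0, -0.007, 0.001], [-0.007, 1.0, 0.0], [-0.001, 0.0, -1.0]]
wrist_force: [0.2, -0.7, -0.3]
gripper_width: 0.0931
grip_force: 0.0
```

{"op": "carry_out", "data": {"deltas": [1, 16, -53, 0, 0, 0, 3, 1, 13, -55, 0, 0, 0, 2.5, 1, 0, 0, 0, 0, 0, 0]}}

```text
clock: 27.3
eef_pos: [0.468, -0.1364, 0.1179]
tcp_rot: [[-0.995, 0.098, -0.002], [0.098, 0.995, -0.003], [0.002, -0.003, -1.0]]
wrist_force: [0.1, 0.8, 0.5]
gripper_width: 0.0931
grip_force: 0.0
```

Run:
```python
from h import *
i=bot.grab_frame("top");cv2.imwrite("pics/t5.png",i[:,:,::-1])
for r in inlays(i)+slabs(i):
    if r[0]>400:print(r)
h=cv2.cvtColor(i,cv2.COLOR_RGB2HSV)
for th in(160,180):
  m=(h[...,2]>th)&(h[...,1]<60);print(rects(i[:],m,.076,3000,9000)[:8])
show(i,"c5.png",120,90,420,290,2.6)
```

```text
[467.5, 480.8, 71.0, 69.2, 45.6, [135.0, 225.0]]
[470.3, 50.8, 105.9, 60.3, -5.0, [256.0, 224.0]]
[584.2, 256.7, 108.9, 60.5, 14.3, [199.0, 192.0]]
[733.7, 417.0, 87.1, 53.1, 14.9, [152.0, 150.0]]
[835.8, -51.1, 227.0, 54.6, 81.8, [284.0, 122.0]]
[1049.1, -377.4, 117.0, 51.5, -1.7, [374.0, 66.0]]
[[62.6, 879.0, 78.3, 63.5, 2.8, [8.0, 344.0]], [330.4, -187.8, 89.3, 72.1, -13.3, [323.0, 266.0]], [466.4, 466.6, 74.7, 72.9, -63.4, [135.0, 225.0]], [579.6, 249.3, 106.8, 60.3, 14.5, [199.0, 192.0]]]
[[327.0, -44.1, 152.3, 25.5, -84.4, [284.0, 265.0]], [330.5, -189.2, 78.6, 65.9, -11.5, [324.0, 266.0]], [398.5, -345.0, 139.1, 51.1, 82.2, [371.0, 244.0]], [466.7, 466.1, 65.7, 61.7, 89.7, [135.0, 225.0]], [470.5, 49.4, 98.8, 54.6, -4.9, [256.0, 224.0]], [579.2, 249.5, 102.5, 53.5, 13.7, [199.0, 192.0]], [725.7, 405.9, 74.2, 44.8, 14.9, [152.0, 149.0]], [1065.7, 326.1, 68.0, 55.7, -17.3, [180.0, 56.0]]]
```

View pics/c5.png

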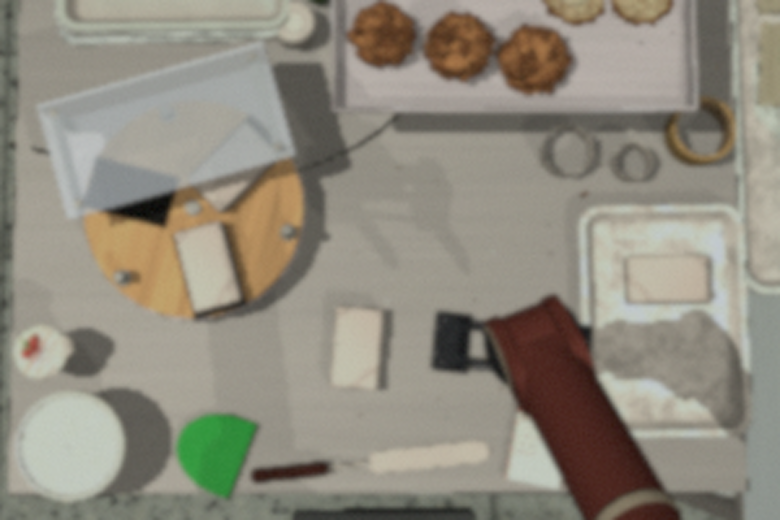

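The second slab sits in the front inlay at (579.5,249.4), within about 4 mm. The last slab is at (470,50.5), yaw -5°. I'll test it.

{"op": "carry_out", "data": {"deltas": [1, 4, 45, 0, 0, 0, 0, 1, 4, 45, 0, 0, 0, 0, 1, 4, 45, 0, 0, 0, 0, 1, 4, 45, 0, 0, 0, 0, 1, 0, 0, 20, 0, 0, 0]}}

```text
clock: 27.98
eef_pos: [0.4711, 0.058, 0.1004]
tcp_rot: [[-0.997, 0.076, 0.006], [0.076, 0.997, 0.006], [-0.006, 0.006, -1.0]]
wrist_force: [-0.7, -0.6, -0.4]
gripper_width: 0.0928
grip_force: 0.0
```

{"op": "carry_out", "data": {"deltas": [1, 0, 0, 45, 0, 0, 0, 1, 0, 0, 41, 0, 0, 0, 1, 0, 0, 0, 0, 0, 0, 1, 0, 9, 0, 0, 0, 0]}}

```text
clock: 28.48
eef_pos: [0.4712, 0.0604, 0.0137]
tcp_rot: [[-0.996, 0.087, 0.002], [0.087, 0.996, 0.001], [-0.001, 0.001, -1.0]]
wrist_force: [0.5, 0.6, -0.6]
gripper_width: 0.093
grip_force: 0.0
```

{"op": "carry_out", "data": {"deltas": [1, 0, 4, 0, 0, 0, 0, 1, 0, 4, 0, 0, 0, 0, 1, 0, 4, 0, 0, 0, 0, 1, 0, 4, 0, 0, 0, 0]}}

```text
clock: 28.98
eef_pos: [0.4721, 0.0748, 0.013]
tcp_rot: [[-0.996, 0.089, 0.001], [0.089, 0.996, -0.0], [-0.001, -0.0, -1.0]]
wrist_force: [-0.8, -2.5, 1.5]
gripper_width: 0.0928
grip_force: 0.8
```

{"op": "carry_out", "data": {"deltas": [1, 0, 4, 0, 0, 0, 0, 1, 0, 4, 0, 0, 0, 0]}}

```text
clock: 29.22
eef_pos: [0.4725, 0.0831, 0.0126]
tcp_rot: [[-0.996, 0.088, -0.0], [0.088, 0.996, -0.0], [0.0, -0.0, -1.0]]
wrist_force: [-0.3, -2.8, 1.9]
gripper_width: 0.0929
grip_force: 0.8
```

{"op": "carry_out", "data": {"deltas": [1, 0, 4, 0, 0, 0, 0]}}

```text
clock: 29.35
eef_pos: [0.4729, 0.0872, 0.0126]
tcp_rot: [[-0.996, 0.088, -0.0], [0.088, 0.996, -0.0], [0.0, -0.0, -1.0]]
wrist_force: [-0.3, -1.8, 0.8]
gripper_width: 0.0927
grip_force: 0.8
```

This one glides at about 1 N, so it goes to the tray, second place.

{"op": "carry_out", "data": {"deltas": [1, 0, -14, 7, 0, 0, 0, 0.5, 0, 0, 0, 0, 0, 0, 0.5, 0, 0, 0, 0, 0, 0, 0.5, 0, 0, 0, 0, 0, 0, 0.5, 0, 0, 0, 0, 0, 0]}}

```text
clock: 29.98
eef_pos: [0.4719, 0.0737, 0.0058]
tcp_rot: [[-0.996, 0.087, 0.001], [0.087, 0.996, 0.001], [-0.001, 0.001, -1.0]]
wrist_force: [-0.1, 1.0, -0.8]
gripper_width: 0.0658
grip_force: 30.0
```

{"op": "carry_out", "data": {"deltas": [0.5, 0, 0, -7, 0, 0, 0, 0.5, 0, 0, -40, 0, 0, 0, 0.5, 0, 0, -40, 0, 0, 0, 0.5, 0, 0, 0, 0, 0, 0]}}

```text
clock: 30.48
eef_pos: [0.473, 0.0733, 0.0948]
tcp_rot: [[-0.996, 0.088, 0.005], [0.088, 0.996, 0.001], [-0.005, 0.002, -1.0]]
wrist_force: [-0.2, 0.2, -4.8]
gripper_width: 0.0656
grip_force: 30.0
```

Run:
```python
from h import *
from plan import *
o=bot.get_obs();p=o["eef_pos"]*1000;print(p,o["gripper_width"])
plan((p[0],p[1],92,175),[(490,-150,85,130,.5),(449,-377,75,91,.5)])
```

```text
[473.047464    73.31900865  94.77208406] 0.06559076500912446
[0.5, -7, -44, 1, 0, 0, 9, 0.5, -14, -43, 2, 0, 0, 9, 0.5, -21, -40, 1, 0, 0, 9, 0.5, -26, -36, 2, 0, 0, 9, 0.5, -32, -31, 1, 0, 0, 9]
[0.5, -37, -44, 2, 0, 0, 10, 0.5, -44, -37, 3, 0, 0, 9.5, 0.5, -50, -30, 2, 0, 0, 10, 0.5, -54, -20, 3, 0, 0, 9.5]
end [449.5, -377.3, 75.0, 91.0]
```

{"op": "carry_out", "data": {"deltas": [0.5, -7, -44, 1, 0, 0, 9, 0.5, -14, -43, 2, 0, 0, 9, 0.5, -21, -40, 1, 0, 0, 9, 0.5, -26, -36, 2, 0, 0, 9, 0.5, -32, -31, 1, 0, 0, 9]}}

```text
clock: 31.1
eef_pos: [0.4863, -0.1517, 0.0838]
tcp_rot: [[-0.638, 0.77, -0.004], [0.77, 0.638, 0.001], [0.003, -0.003, -1.0]]
wrist_force: [0.6, -0.2, -5.4]
gripper_width: 0.0659
grip_force: 30.0
```

{"op": "carry_out", "data": {"deltas": [0.5, -37, -44, 2, 0, 0, 10, 0.5, -44, -37, 3, 0, 0, 9.5, 0.5, -50, -30, 2, 0, 0, 10, 0.5, -54, -20, 3, 0, 0, 9.5, 0.5, 0, 0, 0, 0, 0, 0]}}

```text
clock: 31.72
eef_pos: [0.4422, -0.3847, 0.0729]
tcp_rot: [[-0.005, 1.0, -0.007], [1.0, 0.005, -0.004], [-0.004, -0.007, -1.0]]
wrist_force: [-0.3, 1.2, -5.9]
gripper_width: 0.0653
grip_force: 30.0
```

{"op": "carry_out", "data": {"deltas": [0.5, 0, 0, 40, 0, 0, 0, 0.5, 0, 0, 17, 0, 0, 0, 0.5, 0, 0, 6, 0, 0, 0, 0.5, 0, 0, 0, 0, 0, 0]}}

```text
clock: 32.22
eef_pos: [0.448, -0.3772, 0.0125]
tcp_rot: [[-0.018, 1.0, -0.0], [1.0, 0.018, 0.0], [0.0, -0.0, -1.0]]
wrist_force: [-0.5, 0.9, -4.7]
gripper_width: 0.0654
grip_force: 30.0
```

{"op": "carry_out", "data": {"deltas": [0.5, 0, 0, 4, 0, 0, 0, 1, 0, 0, 0, 0, 0, 0, 1, 0, 0, 0, 0, 0, 0, 1, 0, 0, -50, 0, 0, 0, 1, 0, 0, -50, 0, 0, 0]}}

```text
clock: 32.85
eef_pos: [0.448, -0.3777, 0.1104]
tcp_rot: [[-0.017, 1.0, 0.001], [1.0, 0.017, -0.0], [-0.0, 0.001, -1.0]]
wrist_force: [0.4, -1.0, 0.2]
gripper_width: 0.0925
grip_force: 0.0
```

{"op": "carry_out", "data": {"deltas": [1, -40, -40, -20, 0, 0, 0, 1, -40, -40, -20, 0, 0, 0, 1, -40, -40, -20, 0, 0, 0, 1, -40, -40, -20, 0, 0, 0, 1, -20, -20, 0, 0, 0, 0]}}

```text
clock: 33.48
eef_pos: [0.2675, -0.5648, 0.1915]
tcp_rot: [[-0.011, 1.0, 0.001], [1.0, 0.011, -0.006], [-0.006, 0.001, -1.0]]
wrist_force: [-0.1, 0.2, 0.2]
gripper_width: 0.0929
grip_force: 0.0
```

Run:
```python
from h import *
i=bot.grab_frame("top");cv2.imwrite("pics/t6.png",i[:,:,::-1])
h=cv2.cvtColor(i,cv2.COLOR_RGB2HSV)
m=(h[...,2]>165)&(h[...,1]<60);print([r for r in rects(i,m,.076,3000,9000) if r[0]>400])
for n,q in dict(t1=(565,-377),t2=(449,-377)).items():print(n,proj("top",(q[0]/1e3,q[1]/1e3,.03)))
cv2.imwrite("pics/c6.png",cv2.resize(i[30:300,110:430,::-1],None,fx=2.2,fy=2.2,interpolation=cv2.INTER_CUBIC))
s=bot.grab_frame("scene");cv2.imwrite("pics/s6.png",s[:,:,::-1])
```

```text
[[467.6, 468.5, 67.1, 66.4, -44.5, [135.0, 225.0]], [580.1, 248.9, 104.8, 58.1, 15.2, [199.0, 192.0]], [725.3, 405.7, 81.0, 50.2, 13.4, [152.0, 150.0]], [837.0, -1.2, 116.3, 50.3, 89.8, [271.0, 121.0]], [1032.6, -368.6, 102.8, 42.8, -1.7, [374.0, 66.0]]]
t1 (np.float64(375.88420992234546), np.float64(196.47431350164808))
t2 (np.float64(376.810001254192), np.float64(229.0947552106844))
```

View pics/c6.png

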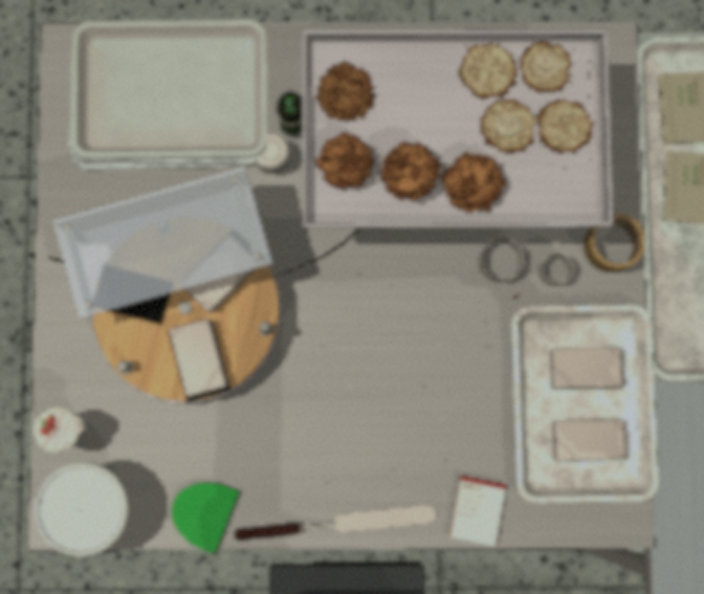

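View pics/s6.png

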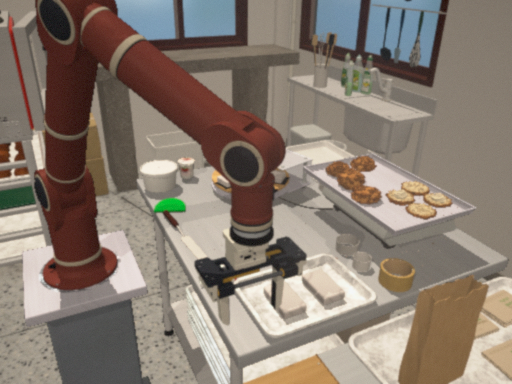

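Final views: both slabs lie flat and side by side in the tray (crop (587,367) and (590,440)). Two slabs are on the inlays (crop (198,358) and (215,292)), the platter is seated, the bystanders have not moved and no fifth slab is left. Handing in.

```bash
python3 -c "
from cell import bot
print(bot.hand_in())"
```

```text
the job is handed in; nothing more can be done
None
```

I handed the job in at about 33 s and got no verdict back: there were four slabs, the two that grip are on their own inlays, the two that glide are side by side in the tray, the platter rests in a click stop and nothing else was disturbed; the first slab on the platter was partly hidden by the guard, so its final position was only partly checked.

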